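Open the sealer's control box and throw its isolator

TASK

The pouch sealer has to be isolated for servicing. On its tilted control box turn the black latch knob a quarter turn clockwise to release the white cover, swing the cover all the way back on its hinges so that it stays open, then push the ball lever inside the box right over towards the high back end of the box. Leave the cover standing open and do not disturb the goods lying around.

Things in the scene. Friction and masses are not known exactly. Their poses are not given: they have to be found in the camera images.
- console: Fixed grey control box on a dark bracket, 250 long x 220 wide x 85 mm deep, tilted 28 degrees about its y axis: low end towards its -x, high end +x. Origin on the bench below the middle of the rim, z up, yaw within 0.35 rad. Walls 5 mm.
- deck (a point): Middle of the box's rim plane, 150 mm above the console's origin. x climbs to the high end, y is left, z is the outward normal, leaning 28 degrees from vertical towards the low end. 'Deck' coordinates below are in this frame. The box's inner floor is at deck z = -80 mm.
- cover (a joint): Opening angle of the white cover: 0 closed, 1.8 rad at its stop. Plate 244 (x) x 205 (y) x 8 mm lying on the rim, 0.42 kg, hinged along its left edge at deck y = 102.5 mm, z = 0; its right edge rises and swings over to the left. A stiff hinge (0.75 N m) keeps it where it is left; the free edge takes about 6 N. Locked until the knob is turned.
- cover_edge (a point): Middle of the cover's free right-hand edge, at half its thickness; at deck (0, -102.5, 4) mm when closed. It moves with the cover; its axes are the deck's when closed.
- knob (a joint): Angle of the latch knob: 0 locked to 1.6 rad at its stop, growing clockwise as seen facing the cover; starts at 0 to 0.15. The cam clears its strike from about 1.15 rad. Friction 0.08 N m; it stays where it is left.
- knob_grip (a point): Grip point on the knob's axis, at deck (0, -62, 37) mm when closed. The grip is a black bar 46 long, 14 thick, 32 mm high, standing on a 38 mm disc on the cover; its top is 11 mm beyond this point. Site z points outward, y along the bar, x across its thickness. Bar along deck y when locked, deck x when released. Moves with cover and knob.
- isolator (a joint): Angle of the lever inside the box: 0 leaning to the low end (starts at 0 to 0.15), 1.0 rad leaning to the high end. Friction 0.06 N m, stays where it is left. Pivot at deck (-10, -20, -58) mm, axis along deck y.
- isolator_tip (a point): Centre of the lever's black ball, 26 mm across, 40 mm from the pivot: deck (-29, -20, -23) mm at 0, (9, -20, -23) mm at 1.0. At the ball's depth the box is empty between the ball and the low end wall.
- carton: Bystander: loose cardboard carton 130 x 100 x 90 mm; origin under its middle.
- jug: Bystander: loose white bottle 72 mm across, 150 mm high; origin under its middle.
- tape: Bystander: loose tape roll 100 mm across, 48 mm high; origin under its middle.
- tub: Bystander: loose clear tub 150 x 120 x 60 mm; origin under its middle.

How it is judged:
By the outcome, as a careful person would: the job done as asked, in the order asked, and still so for the second after the job is handed in, with the robot touching nothing.
It also fails if it takes over 72 s, if anything falls off the work surface, if the arm or the gripper's body presses on something with over 40 N, if the wrist force passes 120 N, or if a joint passes its speed limit or range.

ROBOT

A 6-joint arm with a two-finger parallel gripper is mounted at the origin on the work surface. World frame = base frame: x ahead of the robot, y to its left, z up, the work surface at z = 0. Lengths are in m, angles in rad, forces in N, time in s.
With the tool pointing down it reaches from about 0.425 to 0.95 m from the base axis. Payload 3.5 kg.
Tool frame: the origin (TCP) lies between the finger pads; the fingertips stand 19 mm ahead of it and the grasp point (between the pads) is the TCP; z points along the fingers, y is the direction in which the jaws open and shut (so a half turn about z gives the same grasp; the last joint's range is limited). The gripper opens to 85 mm and grips with 20 to 120 N. Pads are 22 mm wide; open, the fingers measure 114 mm over their backs; the gripper's body (76 mm by 85 mm) begins 54 mm behind the grasp point. The pads swing forward as they close: fully open they stand 13 mm farther back than shut.
Start: joints at [-0.15, 0.286, 1.577, -0, 1.279, -0.15], TCP at [0.675, 0, 0.25] pointing down, gripper open.
Joint ranges: [-2.77, 2.77], [-0.9, 2.22], [0.21, 2.48], [-1.53, 4.67], [0.24, 2.81], [-2.84, 2.84]. Speed limits (rad/s): [2.79, 2.79, 3.14, 3.14, 3.14, 3.14].

INTERFACE

Orientations are given as a unit quaternion [x, y, z, w].
In Python, from station import env gives the robot as it stands.
- The arm moves only by the tool carry_out, never from a script. Its argument "increments" is a list that holds one entry, the list of rows, each a list of 5 numbers: the finger opening in cm, from 0 to 8.54, then the shift along the world's x, y, z in cm, then the turn about the world's z in degrees. In form: [[[hand, tx, ty, tz, twist], ...]]. A call has 1 to 8 rows; each row shifts and turns the commanded pose from where the row before left it; what a row does not reach is not made up. A row lasts 1/8 s, in which the tool goes at most 62.5 mm and 10.7 degrees, less where a joint would pass 70% of its speed; a pose out of reach is approached as far as the arm can. A call with a gripper value outside its range is refused whole. The fingers move at their own pace and stop on an object; the grip force is fixed at half the most. Time passes only in rows, so rows that do not move let the fingers close. It gives the time, the measured TCP pose, the force and the opening at its end, in the units of the state.
- env.sense(): the state, without advancing time (a new reading comes with each control period).
- env.get_image(name): name is "scene" or "side" or "wrist"; returns a dict with "color" (400x640x3 uint8, red, green, blue), "depth" (400x640 float32, m along the optical axis (not along the pixel's ray), 0 where there is no reading), "intrinsics" (3x3 intrinsics, pixels), "k1" (the pictures are not rectified: a ray, as slopes to the right and down, at radius r is drawn at 1 + k1 r^2 times it, then the intrinsics apply), "extrinsics" (4x4, takes a point from world to camera coordinates). Camera axes: x right, y down, z forward; pixel columns grow to the right and rows downward; lengths in m; the calibration is good to about 2 mm. A picture is of the moment at which its call begins.
- env.job_done(): hands the job in, once; it reports no verdict.
The state is a dict: "time": time; "q": joint angles; "dq": joint speeds; "tau": joint torques, N m; "tcp_pos": TCP position; "tool_rot": TCP orientation; "contact_force": force on the tool from outside, world axes, zero at the start; "ft_torque": the same for the moment, N m; "finger_gap": finger opening in m.
Only numpy, scipy, OpenCV 4.12 (cv2) and the standard library are available. Lean on these libraries where they do the work, as an engineer would, in place of code of your own. Each camera call takes 0.05 s, during which the arm holds its last target.

## Working session

There is one attempt and no reset: what is moved stays moved. The work goes in short steps, Python scripts to look and compute and a tool call to move; the robot and the scene stay as the last step left them, time stands still between calls to the robot, and variables do not carry over. Pictures are saved under pics/ and viewed, and the job is handed in when it is done.

Besides the shell and the picture viewer there is one more tool, called after "Emit:" as name(argument=value, ...) on one line, values as JSON. carry_out: Moves the arm, as the interface text tells. Its arguments: {"type":"object","properties":{"increments":{"type":"array"}},"required":["increments"]}

```bash
mkdir -p pics; ls; cat > h.py <<'E'
import numpy as np,cv2
from station import env
def snap(n,f):
    im=env.get_image(n); cv2.imwrite('pics/'+f,cv2.cvtColor(im['color'],cv2.COLOR_RGB2BGR)); np.savez('pics/'+f+'.npz',**im); return im
def pts(im):
    K=im['intrinsics'];k1=im['k1'];d=im['depth'];h,w=d.shape
    u,v=np.meshgrid(np.arange(w),np.arange(h))
    uv=np.stack([u,v],-1).reshape(-1,1,2).astype(float)
    s=cv2.undistortPoints(uv,K,np.array([k1,0,0,0,0],float)).reshape(h,w,2)
    P=np.stack([s[...,0]*d,s[...,1]*d,d],-1)
    E=im['extrinsics']
    return (P-E[:3,3])@E[:3,:3]
E
python3 - <<'E'
from h import *
print(env.sense())
for n in ['scene','side','wrist']:
    im=snap(n,n+'0.png'); print(n,im['intrinsics'].tolist(),im['k1'],np.round(im['extrinsics'],3).tolist())
E
```

```text
pics
{'time': 0.0, 'q': array([-1.49986892e-01,  2.87176435e-01,  1.57823303e+00,  1.95204940e-05,
        1.27858160e+00, -1.49990309e-01]), 'dq': array([ 1.56204877e-03,  2.35035183e-03, -2.68835697e-05,  4.80000406e-04,
        1.02699199e-03,  1.13879820e-03]), 'tau': array([-1.79628755e-04, -4.05981302e+01, -2.92628127e+01, -1.54224781e-04,
        5.81841552e-03,  3.74769741e-06]), 'tcp_pos': array([6.74369091e-01, 1.38138382e-04, 2.48909605e-01]), 'tool_rot': array([ 7.07107061e-01,  7.07105485e-01, -7.04217042e-04, -9.70699595e-04]), 'contact_force': array([ 0.23385321, -0.50353842, -0.68465958]), 'ft_torque': array([-0.00413558, -0.06460925, -0.03442243]), 'finger_gap': 0.08506774780166097}
scene [[473.8960125693931, 0.0, 323.588885762593], [0.0, 473.8960125693931, 206.92024428293047], [0.0, 0.0, 1.0]] -0.09554272988928106 [[-0.535, 0.845, 0.015, 0.282], [0.435, 0.29, -0.853, -0.11], [-0.725, -0.45, -0.522, 1.581], [0.0, 0.0, 0.0, 1.0]]
side [[502.2037947367455, 0.0, 321.2272599780393], [0.0, 502.2037947367455, 200.25847261789175], [0.0, 0.0, 1.0]] -0.05249228803066722 [[-0.945, -0.327, 0.015, 0.491], [-0.259, 0.719, -0.645, 0.216], [0.2, -0.613, -0.764, 1.354], [0.0, 0.0, 0.0, 1.0]]
wrist [[341.4900516009415, 0.0, 318.77081578312453], [0.0, 341.4900516009415, 200.41993570278598], [0.0, 0.0, 1.0]] -0.023611487024265135 [[1.0, 0.0, -0.002, -0.674], [0.001, -0.952, 0.305, -0.04], [-0.002, -0.305, -0.952, 0.38], [0.0, 0.0, 0.0, 1.0]]
```

View pics/scene0.png

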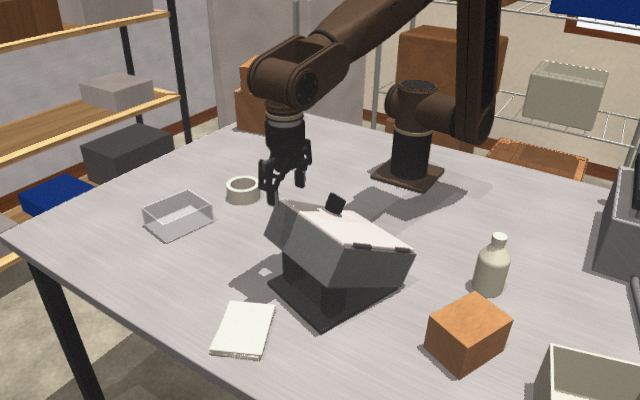

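View pics/side0.png

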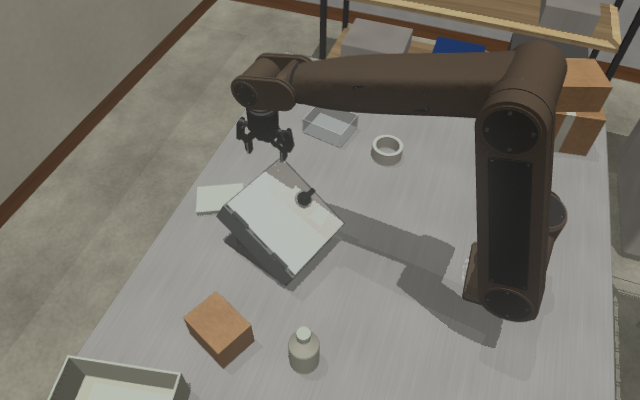

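View pics/wrist0.png

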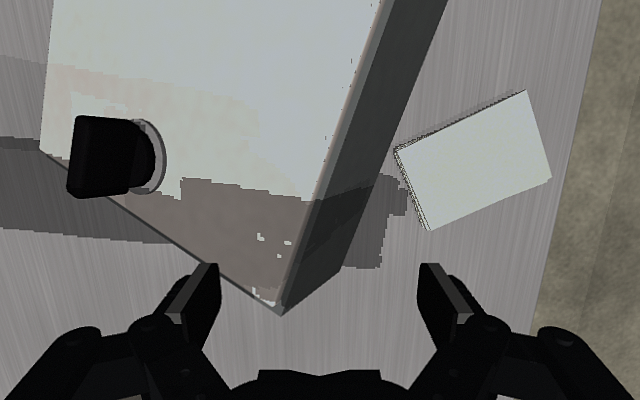

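```bash
cat > pose.py <<'E'
from h import *
# cover points from side + scene + wrist depth: plane fit
def white(name):
    im=dict(np.load('pics/%s0.png.npz'%name)); P=pts(im); return im,P
for name,box in [('side',(215,160,345,285)),('scene',(265,195,415,255)),('wrist',(40,0,380,310))]:
    im,P=white(name)
    m=np.zeros(P.shape[:2],bool);m[box[1]:box[3],box[0]:box[2]]=1
    m&=(im['depth']>0)
    p=P[m]; c=im['color'][m]
    g=(c.min(1)>150)&(p[:,2]>0.08)&(p[:,2]<.24)
    p=p[g]
    rng=np.random.default_rng(0);best=0
    for _ in range(400):
        a=p[rng.choice(len(p),3,0)];n=np.cross(a[1]-a[0],a[2]-a[0]);L=np.linalg.norm(n)
        if L<1e-6: continue
        n/=L;n*=np.sign(n[2]);i=abs((p-a[0])@n)<.003
        if i.sum()>best:best=i.sum();bi=i
    q=p[bi];c0=q.mean(0);n=np.linalg.svd(q-c0,full_matrices=0)[2][2];n*=np.sign(n[2])
    yaw=np.arctan2(-n[1],-n[0])
    print(name,len(p),best,'n',n.round(3),'tilt',np.degrees(np.arccos(n[2])).round(2),'yaw',yaw.round(4))
    # extents via minAreaRect in plane
    ex=np.array([np.cos(yaw)*np.cos(.4887),np.sin(yaw)*np.cos(.4887),np.sin(.4887)]);ez=n;ey=np.cross(ez,ex)
    r=cv2.minAreaRect(np.c_[(q-c0)@ex,(q-c0)@ey].astype(np.float32)); print(r, (c0+ex*r[0][0]+ey*r[0][1]).round(4), c0.round(3))
E
python3 pose.py
```

```text
side 5600 4469 n [-0.446  0.153  0.882] tilt 28.12 yaw -0.3304
((0.007794633507728577, -0.017263546586036682), (0.24314114451408386, 0.2033165693283081), 0.5503351092338562) [0.5812 0.0985 0.1588] [0.58  0.117 0.155]
scene 2200 2136 n [-0.441  0.15   0.885] tilt 27.78 yaw -0.3282
((-0.012513689696788788, -0.021405890583992004), (0.21114391088485718, 0.24637752771377563), 89.9363784790039) [0.5829 0.0983 0.1581] [0.6   0.115 0.164]
wrist 49697 49697 n [-0.445  0.151  0.883] tilt 28.03 yaw -0.3276
((-0.033313095569610596, -0.01822621375322342), (0.15658240020275116, 0.2438129335641861), 89.8241958618164) [0.5726 0.0756 0.1578] [0.606 0.083 0.173]
```

```bash
cat >> h.py <<'E'
yaw=-0.329;t=np.radians(28);D=np.array([.5855,.0973,.1505])
R=np.array([[np.cos(yaw)*np.cos(t),np.sin(yaw)*np.cos(t),np.sin(t)],[-np.sin(yaw),np.cos(yaw),0],[-np.cos(yaw)*np.sin(t),-np.sin(yaw)*np.sin(t),np.cos(t)]])
W=lambda d: D+np.array(d)/1000@R      # deck mm -> world
dk=lambda w:(np.array(w)-D)@R.T*1000   # world -> deck mm
E
python3 - <<'E'
from h import *
print('grip',W([0,-62,37]),'tip',W([-29,-20,-23]),'edge',W([0,-102.5,4]))
for n in ['wrist','side','scene']:
    im=dict(np.load('pics/%s0.png.npz'%n));P=dk(pts(im).reshape(-1,3));ok=im['depth'].ravel()>0
    g=ok&(P[:,2]>20)&(P[:,2]<60)&(abs(P[:,0])<60)&(P[:,1]>-110)&(P[:,1]<0)
    q=P[g];tp=q[q[:,2]>42]
    print(n,len(q),q.min(0).round(1),q.max(0).round(1))
    if len(tp)>10: print(' top',len(tp),cv2.minAreaRect(tp[:,:2].astype(np.float32)),np.median(tp,0))
# obstacles: world points z>3cm left of console
im=dict(np.load('pics/scene0.png.npz'));P=pts(im)
for nm,(u,v) in dict(jug=(490,265),carton=(470,330),tape=(243,190),tub=(178,215)).items(): print(nm,P[v,u].round(3))
E
```

```text
grip [0.5490292  0.04423765 0.18316906] tip [0.56502462 0.08315698 0.11657753] edge [0.55060541 0.00090423 0.15403179]
wrist 4859 [ -8.2 -86.7  20. ] [  8.3 -40.5  50. ]
 top 2022 ((-0.2143087387084961, -63.45649719238281), (45.84547424316406, 15.467843055725098), 87.6443099975586) [  4.0764031  -61.09635003  47.72733501]
side 149 [-19.3 -83.9  20.1] [ 15.9 -38.6  55.6]
 top 88 ((-1.1964845657348633, -61.42802429199219), (45.342769622802734, 14.021991729736328), 88.14275360107422) [ -0.98565586 -61.25076055  48.61343805]
scene 240 [ -6.5 -87.3  20. ] [ 10.3 -37.7  48.9]
 top 66 ((2.8371047973632812, -62.60255432128906), (15.115426063537598, 45.00737380981445), 1.1863555908203125) [  5.32748375 -58.78038847  45.97884757]
jug [0.465 0.389 0.092]
carton [0.678 0.412 0.092]
tape [ 0.456 -0.322  0.052]
tub [ 0.607 -0.441  0.004]
```

Emit:
carry_out(increments=[[[5, -3, 1.1, 0, -5], [5, -3, 1.1, 0, -5], [5, -3, 1.1, 0, -5], [5, -3.5, 1.1, 0, -3.8], [5, 0, 0, 0, 0], [5, 0, 0, 0, 0]]])

```text
time: 0.9
tcp_pos: [0.5504, 0.0439, 0.2505]
tool_rot: [0.813, 0.582, 0.0, 0.0]
contact_force: [0.4, 0.2, -0.7]
finger_gap: 0.0499
```

```bash
python3 - <<'E'
from h import *
snap('wrist','w1.png');s=env.sense();print(s['tcp_pos'],s['tool_rot'],s['q'],s['finger_gap'])
E
```

```text
[0.55069535 0.04376506 0.25053393] [8.13061557e-01 5.82177583e-01 2.73359555e-04 3.03641806e-04] [-1.04333660e-01  1.58820714e-02  1.88007172e+00 -9.64840757e-05
  1.24482687e+00  2.23684644e-01] 0.04963311620280579
```

View pics/w1.png

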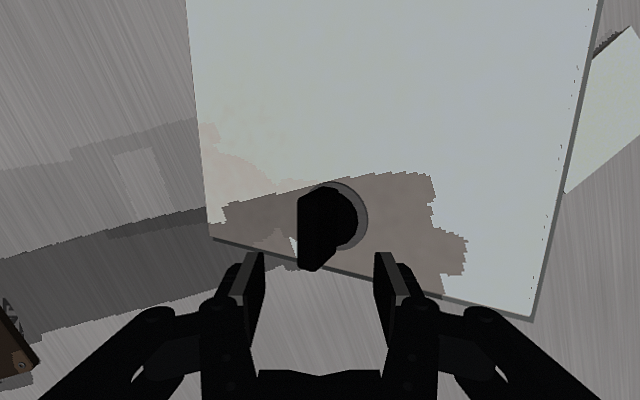

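The bar (col ~318) sits midway between the fingers (cols 264 and 375). Going down to straddle it.

Emit:
carry_out(increments=[[[5, 0, 0, -2.5, 0], [5, 0, 0, -2.0, 0], [5, 0, 0, -1.2, 0], [4, 0, 0, 0, 0], [3.4, 0, 0, 0, 0], [3.0, 0, 0, 0, 0], [3.0, 0, 0, 0, 0]]])

```text
time: 1.82
tcp_pos: [0.5501, 0.0441, 0.1939]
tool_rot: [0.813, 0.582, 0.0, 0.0]
contact_force: [-0.3, -0.7, 1.0]
finger_gap: 0.0299
```

Emit:
carry_out(increments=[[[3, 0, 0, 0, -8], [3, 0, 0, 0, -8], [3, 0, 0, 0, -8], [3, 0, 0, 0, -8], [3, 0, 0, 0, -8], [3, 0, 0, 0, -8]]])

```text
time: 2.58
tcp_pos: [0.5482, 0.0447, 0.1934]
tool_rot: [0.98, 0.199, -0.002, -0.001]
contact_force: [-5.0, 1.6, 2.8]
finger_gap: 0.03
```

Emit:
carry_out(increments=[[[3, 0, 0, 0, -8], [3, 0, 0, 0, -8], [3, 0, 0, 0, -8], [3, 0, 0, 0, -8], [3, 0, 0, 0, -8], [3, 0, 0, 0, 0]]])

```text
time: 3.32
tcp_pos: [0.5503, 0.0442, 0.1938]
tool_rot: [0.989, -0.145, 0.001, -0.0]
contact_force: [-0.3, 0.5, 0.3]
finger_gap: 0.0299
```

```bash
python3 - <<'E'
from h import *
snap('wrist','w2.png');s=env.sense();print(s['tcp_pos'],s['tool_rot'],s['q'],s['finger_gap'],s['contact_force'])
E
```

```text
[0.55025455 0.04417376 0.19382808] [ 9.89443810e-01 -1.44915980e-01  5.19090648e-04 -1.91175811e-04] [-1.03851843e-01  7.00932268e-02  1.93207333e+00  3.73224148e-04
  1.13837295e+00  1.75764441e+00] 0.029954598588027192 [0.31150701 0.74570205 0.96669668]
```

View pics/w2.png

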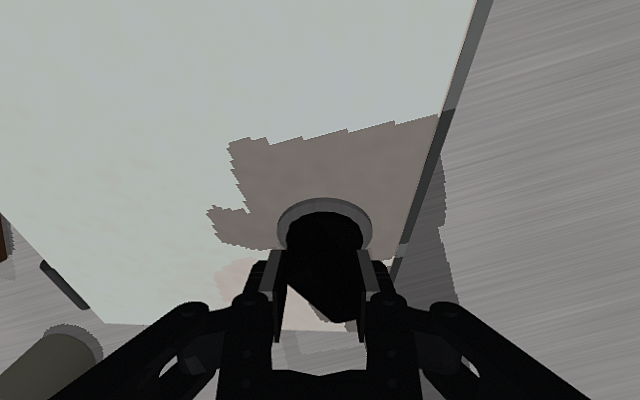

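Emit:
carry_out(increments=[[[2.2, 0, 0, 0, -1], [1.8, 0, 0, 0, -1], [1.5, 0, 0, 0, 0], [1.2, 0, 0, 0, 0], [1.2, 0, 0, 0, 0], [1.2, 0, 0, 0, 0]]])

```text
time: 4.12
tcp_pos: [0.5493, 0.0424, 0.1937]
tool_rot: [0.987, -0.163, -0.001, 0.002]
contact_force: [-3.2, -6.5, 3.8]
finger_gap: 0.013
```

```bash
python3 - <<'E'
from h import *
snap('wrist','w3.png');s=env.sense();print(s['tcp_pos'],s['tool_rot'],s['q'],s['finger_gap'],s['contact_force'])
E
```

```text
[0.54925146 0.04244909 0.19364892] [ 0.98663144 -0.16295148 -0.00103299  0.00203805] [-0.10538725  0.06985727  1.93267835 -0.00434316  1.14136057  1.79458556] 0.012922661455127696 [-2.53412128 -6.9240592   4.50861992]
```

View pics/w3.png

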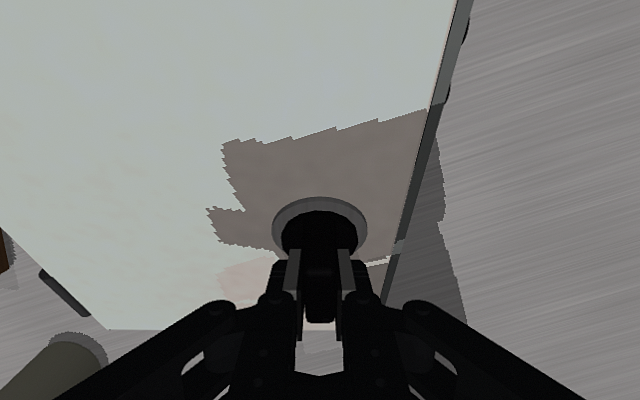

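Emit:
carry_out(increments=[[[1.0, -0.25, 0.25, 0.62, 0], [1.0, -0.25, 0.33, 0.63, 0], [1.0, -0.23, 0.33, 0.62, 0], [1.0, -0.23, 0.34, 0.6, 0]]])

```text
time: 4.68
tcp_pos: [0.5402, 0.0524, 0.215]
tool_rot: [0.986, -0.164, 0.0, 0.005]
contact_force: [6.9, -10.6, -9.4]
finger_gap: 0.0132
```

```bash
python3 - <<'E'
from h import *
snap('wrist','w4.png');snap('scene','s4.png');s=env.sense();print(s['tcp_pos'],s['tool_rot'],s['finger_gap'],s['contact_force'])
E
```

```text
[0.53996357 0.05278718 0.215783  ] [ 9.86468416e-01 -1.63873900e-01 -3.50709956e-05  5.04072321e-03] 0.01293744453446089 [ 4.74401103 -8.7695657  -6.67791172]
```

View pics/s4.png

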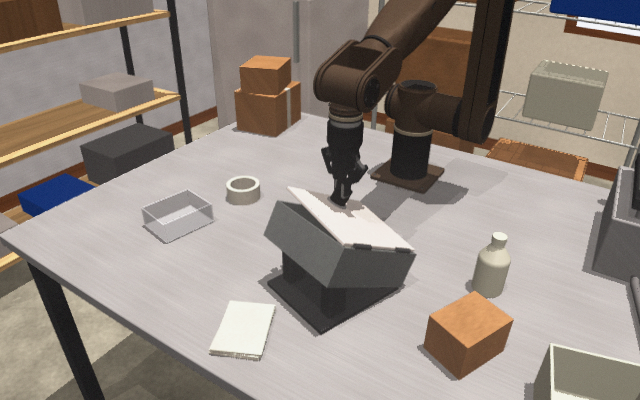

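The cover is rising with the knob in the grip (edge near (290,190)). Continuing.

Emit:
carry_out(increments=[[[1.0, -0.24, 0.54, 0.77, 0], [1.0, -0.24, 0.56, 0.77, 0], [1.0, -0.23, 0.58, 0.76, 0], [1.0, -0.15, 0.66, 0.7, 0], [1.0, -0.15, 0.68, 0.7, 0], [1.0, -0.15, 0.7, 0.66, 0]]])

```text
time: 5.52
tcp_pos: [0.527, 0.0853, 0.2581]
tool_rot: [0.986, -0.165, -0.003, 0.012]
contact_force: [-0.6, -21.2, -3.3]
finger_gap: 0.0132
```

```bash
python3 - <<'E'
from h import *
snap('wrist','w5.png');snap('scene','s5.png');s=env.sense();print(s['tcp_pos'],s['tool_rot'],s['finger_gap'],s['contact_force'])
E
```

```text
[0.52679985 0.08640785 0.25924483] [ 0.98633815 -0.16434328 -0.00284878  0.01096471] 0.01301584948284353 [ -1.70523767 -18.26481225  -1.60784573]
```

View pics/s5.png

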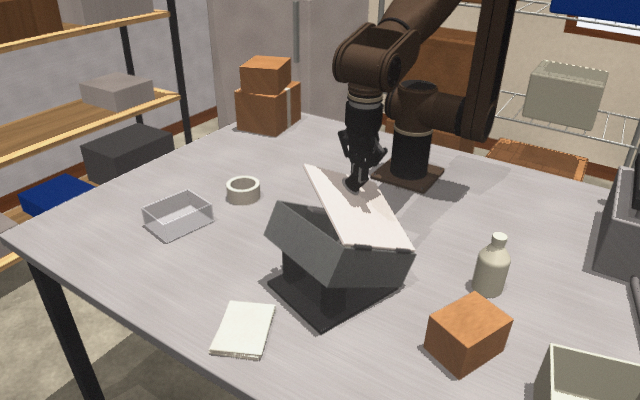

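View pics/w5.png

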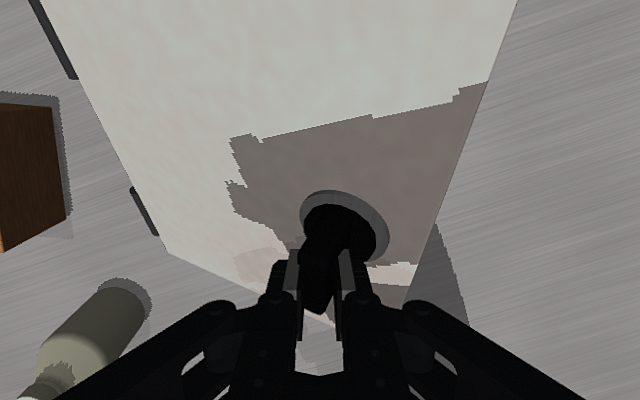

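```bash
cat >> h.py <<'E'
def ang(im):
    P=dk(pts(im).reshape(-1,3));ok=(im['depth'].ravel()>0)&(im['color'].reshape(-1,3).min(1)>95)
    dy=102.5-P[:,1];z=P[:,2];r=np.hypot(dy,z)
    g=ok&(abs(P[:,0])<118)&(r>60)&(r<203)&(z>5)
    a=np.degrees(np.arctan2(z,dy))[g]; h,e=np.histogram(a,np.arange(-5,125,1))
    i=h.argsort()[::-1][:5]; return g.sum(),[(e[k],h[k]) for k in sorted(i)]
E
python3 - <<'E'
from h import *
for f in ['s5','w5','s4','w4','w3']: print(f,ang(dict(np.load('pics/%s.png.npz'%f))))
E
```

```text
s5 (np.int64(2872), [(np.int64(28), np.int64(379)), (np.int64(29), np.int64(957)), (np.int64(30), np.int64(664)), (np.int64(31), np.int64(413)), (np.int64(32), np.int64(247))])
w5 (np.int64(72003), [(np.int64(28), np.int64(27738)), (np.int64(29), np.int64(19952)), (np.int64(30), np.int64(10866)), (np.int64(31), np.int64(6571)), (np.int64(32), np.int64(4201))])
s4 (np.int64(1920), [(np.int64(10), np.int64(185)), (np.int64(11), np.int64(608)), (np.int64(12), np.int64(435)), (np.int64(13), np.int64(282)), (np.int64(14), np.int64(196))])
w4 (np.int64(87391), [(np.int64(10), np.int64(16096)), (np.int64(11), np.int64(26656)), (np.int64(12), np.int64(17642)), (np.int64(13), np.int64(11195)), (np.int64(14), np.int64(7666))])
w3 (np.int64(95840), [(np.int64(2), np.int64(20670)), (np.int64(3), np.int64(25988)), (np.int64(4), np.int64(18688)), (np.int64(5), np.int64(12572)), (np.int64(6), np.int64(8998))])
```

Emit:
carry_out(increments=[[[1.0, -0.05, 0.78, 0.6, 0], [1.0, -0.05, 0.78, 0.58, 0], [1.0, -0.05, 0.8, 0.56, 0]]])

```text
time: 6.0
tcp_pos: [0.5221, 0.106, 0.2759]
tool_rot: [0.986, -0.165, -0.009, 0.018]
contact_force: [-31.9, -28.9, 28.8]
finger_gap: 0.0129
```

```bash
python3 - <<'E'
from h import *
im=snap('wrist','w6.png');s=env.sense();print(s['tcp_pos'],s['tool_rot'],s['finger_gap'],s['contact_force'],ang(im))
E
```

```text
[0.52028159 0.10762585 0.27897763] [ 0.98616855 -0.16449612 -0.01179278  0.01653908] 0.01221541661798268 [-28.56770276 -27.57193337  20.7553106 ] (np.int64(65757), [(np.int64(35), np.int64(21652)), (np.int64(36), np.int64(21202)), (np.int64(37), np.int64(10767)), (np.int64(38), np.int64(6018)), (np.int64(39), np.int64(3711))])
```

Emit:
carry_out(increments=[[[1.8, 0, 0, 0, 0], [2.4, 0, 0, 0.2, 0], [2.6, -0.1, 0.4, 0.5, 0], [2.6, -0.2, 0.8, 1.0, 0], [3.0, -0.3, 1.0, 1.2, 0], [3.0, -0.4, 1.3, 1.6, 0], [3.0, -0.4, 1.3, 1.8, 0]]])

```text
time: 6.92
tcp_pos: [0.513, 0.1666, 0.3432]
tool_rot: [0.987, -0.163, -0.0, -0.0]
contact_force: [-0.7, 0.8, 0.5]
finger_gap: 0.0294
```

```bash
python3 - <<'E'
from h import *
im=snap('wrist','w7.png');i2=snap('scene','s7.png');s=env.sense();print(s['tcp_pos'],s['tool_rot'],s['finger_gap'],s['contact_force'],ang(im),ang(i2))
E
```

```text
[0.51388275 0.16721175 0.34571966] [ 0.98676267 -0.16214424  0.00270106 -0.00117398] 0.030194547623659973 [0.80387928 0.01179879 0.16636708] (np.int64(43128), [(np.int64(40), np.int64(17429)), (np.int64(41), np.int64(11906)), (np.int64(42), np.int64(6465)), (np.int64(43), np.int64(3634)), (np.int64(44), np.int64(2402))]) (np.int64(3399), [(np.int64(40), np.int64(1007)), (np.int64(41), np.int64(1009)), (np.int64(42), np.int64(621)), (np.int64(43), np.int64(383)), (np.int64(44), np.int64(211))])
```

View pics/w7.png

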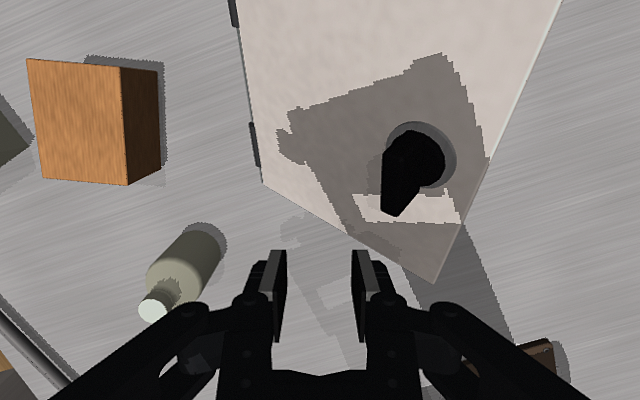

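View pics/s7.png

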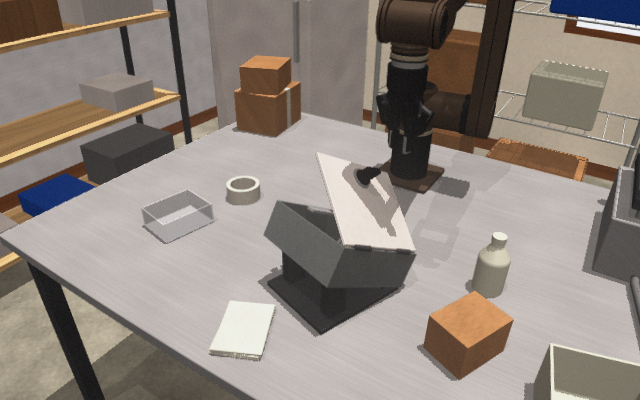

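```bash
python3 - <<'E'
from h import *
for th in [30,38.5,50,60,70,80,90,97,103,106]:
    a=np.radians(th)
    r=205 if th<=90 else 205-(th-90)*2.5
    w=W([40,102.5-r*np.cos(a),r*np.sin(a)])-.011*R[1]
    if th<=90: w=w+[0,0,-.008]   # tip 27 below edge
    else: w=w+[0,0,.019-.027*max(0,(97-th)/7)]
    print(th,(w*100).round(1))
E
```

```text
30 [54.6  2.  25.2]
38.5 [54.   4.  27.4]
50 [53.6  7.2 30. ]
60 [53.6 10.2 31.8]
70 [54.  13.5 33.1]
80 [54.7 16.9 34. ]
90 [55.7 20.4 34.2]
97 [57.3 22.2 35.3]
103 [58.6 23.5 33.7]
106 [59.3 24.  32.8]
```

Emit:
carry_out(increments=[[[1, 0, 0, 3, 0], [0, 0, -3, 0, 9], [0, 0.3, -4, 0, 10], [0, 0.3, -4, 0, 10], [0, 0.3, -4, 0, 10], [0, 0.3, -1.5, 0, 10], [0, 0.2, 0, 0, 10], [0, 0, 0, 0, 10]]])

```text
time: 8.02
tcp_pos: [0.5274, 0.0, 0.3717]
tool_rot: [0.904, 0.427, -0.0, -0.0]
contact_force: [0.1, -0.4, 0.5]
finger_gap: 0.0001
```

Emit:
carry_out(increments=[[[0, 0.6, 0, 0, 10], [0, 0.6, 0, 0, 10], [0, 0, 0, -3, 0], [0, 0, 0, -4, 0], [0, 0, 0, -2.6, 0], [0, 0, 0, 0, 0]]])

```text
time: 8.78
tcp_pos: [0.5379, 0.0007, 0.2731]
tool_rot: [0.818, 0.575, -0.002, -0.002]
contact_force: [0.8, 0.5, 0.3]
finger_gap: 0.0001
```

```bash
python3 - <<'E'
from h import *
im=snap('wrist','w8.png');i2=snap('scene','s8.png');s=env.sense();print(s['tcp_pos'],s['tool_rot'],s['finger_gap'],s['contact_force'],ang(i2))
E
```

```text
[5.39678660e-01 3.41977935e-04 2.76877236e-01] [8.18102504e-01 5.75072275e-01 2.88938986e-04 2.94521746e-04] 0.00019237823644096213 [ 0.19024708 -0.03201413  0.51174829] (np.int64(3416), [(np.int64(40), np.int64(1072)), (np.int64(41), np.int64(947)), (np.int64(42), np.int64(631)), (np.int64(43), np.int64(376)), (np.int64(44), np.int64(221))])
```

View pics/w8.png

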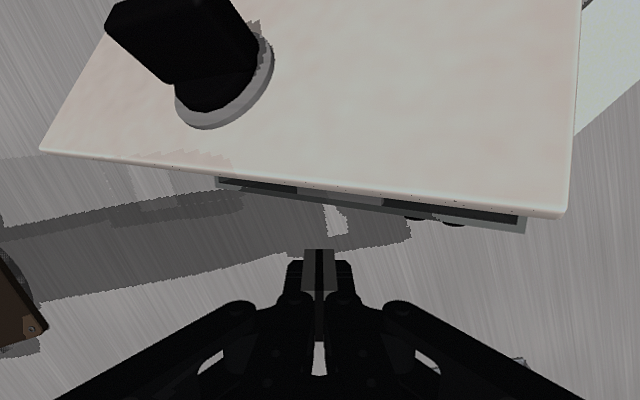

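View pics/s8.png

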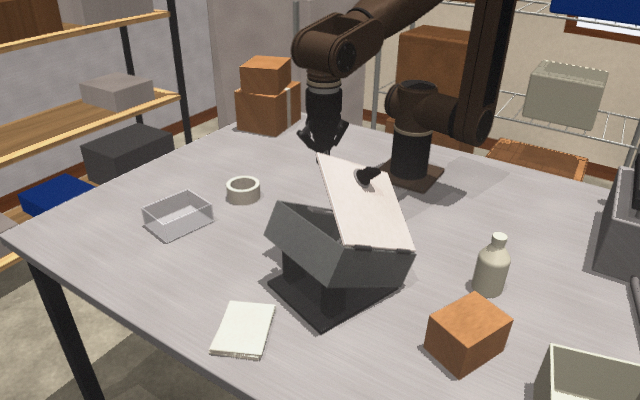

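Emit:
carry_out(increments=[[[0, 0, 1.5, 0, 0], [0, 0, 1.5, 0, 0], [0, 0, 1.0, 0.2, 0], [0, 0, 0.9, 0.7, 0], [0, 0, 0.9, 0.7, 0], [0, 0, 0.9, 0.7, 0], [0, 0, 0.9, 0.6, 0], [0, 0, 0.9, 0.6, 0]]])

```text
time: 9.88
tcp_pos: [0.5364, 0.0832, 0.3124]
tool_rot: [0.818, 0.575, -0.006, 0.001]
contact_force: [-11.0, -8.0, 5.1]
finger_gap: 0.0
```

```bash
python3 - <<'E'
from h import *
i2=snap('scene','s9.png');s=env.sense();print(s['tcp_pos'],s['tool_rot'],s['contact_force'],ang(i2))
E
```

```text
[0.53699496 0.08458182 0.31322502] [ 8.17794689e-01  5.75493087e-01 -4.37341151e-03  6.53541992e-04] [-10.23189231  -7.20471746   3.48334219] (np.int64(4067), [(np.int64(56), np.int64(1295)), (np.int64(57), np.int64(1223)), (np.int64(58), np.int64(681)), (np.int64(59), np.int64(410)), (np.int64(60), np.int64(226))])
```

View pics/s9.png

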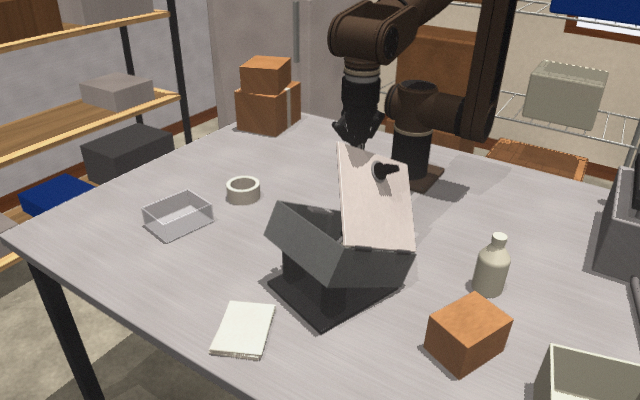

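Emit:
carry_out(increments=[[[0, 0, 1.0, 0.4, 0], [0, 0.1, 1.1, 0.5, 0], [0, 0.1, 1.1, 0.4, 0], [0, 0.1, 1.1, 0.4, 0], [0, 0.2, 1.1, 0.3, 0], [0, 0.2, 1.1, 0.3, 0], [0, 0.2, 1.1, 0.1, 0], [0, 0.2, 1.1, 0, 0]]])

```text
time: 10.92
tcp_pos: [0.5508, 0.1722, 0.3374]
tool_rot: [0.818, 0.575, 0.001, 0.002]
contact_force: [-0.5, -4.5, 1.0]
finger_gap: 0.0003
```

Emit:
carry_out(increments=[[[0, 0.2, 1.0, 0, 0], [0, 0.3, 1.0, 0, 0], [0, 0.3, 1.0, 0, 0], [0, 0.3, 0.8, 0, 0], [0, 0.3, 0.7, -0.3, 0]]])

```text
time: 11.55
tcp_pos: [0.5643, 0.2179, 0.3322]
tool_rot: [0.818, 0.575, -0.0, 0.0]
contact_force: [-1.4, -3.9, 3.1]
finger_gap: 0.0001
```

```bash
python3 - <<'E'
from h import *
i2=snap('scene','s10.png');i3=snap('side','d10.png');s=env.sense();print(s['tcp_pos'],s['tool_rot'],s['contact_force'],ang(i2),ang(i3))
E
```

```text
[0.56408802 0.21839557 0.3305936 ] [ 8.17923937e-01  5.75325395e-01 -4.20547035e-04 -9.73007620e-04] [ 0.2375051  -0.04357607 -0.92808884] (np.int64(4242), [(np.int64(97), np.int64(1044)), (np.int64(98), np.int64(1601)), (np.int64(99), np.int64(808)), (np.int64(100), np.int64(472)), (np.int64(101), np.int64(234))]) (np.int64(104), [(np.int64(1), np.int64(6)), (np.int64(91), np.int64(17)), (np.int64(96), np.int64(6)), (np.int64(97), np.int64(46)), (np.int64(98), np.int64(22))])
```

View pics/s10.png

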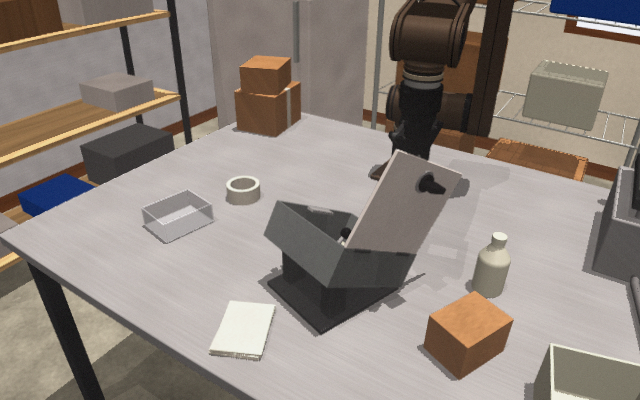

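View pics/d10.png

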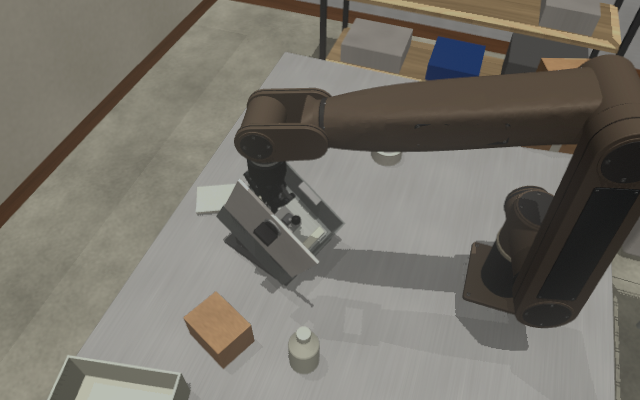

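Emit:
carry_out(increments=[[[0, 0.4, 0.6, 0, 0], [0, 0.4, 0.6, 0, 0], [0, 0.4, 0.5, 0, 0], [0, 0.3, 0.4, 0, 0], [0, 0.2, 0.3, 0, 0]]])

```text
time: 12.28
tcp_pos: [0.5783, 0.2371, 0.3311]
tool_rot: [0.818, 0.575, -0.01, 0.002]
contact_force: [-17.4, -20.0, 4.3]
finger_gap: 0.0
```

```bash
python3 - <<'E'
from h import *
i2=snap('scene','s11.png');s=env.sense();print(s['tcp_pos'],s['contact_force'],ang(i2))
E
```

```text
[0.57822039 0.23702972 0.33115633] [-13.58140064 -16.7817951    1.55002765] (np.int64(3962), [(np.int64(104), np.int64(263)), (np.int64(105), np.int64(1815)), (np.int64(106), np.int64(964)), (np.int64(107), np.int64(510)), (np.int64(108), np.int64(303))])
```

Cover is against its stop (~103°, force up to 25 N). Backing off and looking for the ball.

Emit:
carry_out(increments=[[[0, -0.8, -2, 0, 0], [0, -0.8, -3, 0, 0], [0, -1, -4, 0.5, 0], [0, -1, -3, 0.5, 0], [0, -1, -1, 0, 0], [0, -1, 0, 0, 0], [0, 0, 0, 0, 0]]])

```text
time: 13.2
tcp_pos: [0.5249, 0.1123, 0.3421]
tool_rot: [0.818, 0.575, 0.001, -0.0]
contact_force: [0.3, -0.1, -0.5]
finger_gap: 0.0001
```

```bash
python3 - <<'E'
from h import *
im=snap('wrist','w12.png');i2=snap('scene','s12.png');s=env.sense();print(s['tcp_pos'],s['contact_force'],ang(i2),'ball0',W([-29,-20,-23]))
for n,i in [('w',im),('s',i2)]:
    P=pts(i).reshape(-1,3);d=dk(P);c=i['color'].reshape(-1,3)
    g=(i['depth'].ravel()>0)&(abs(d[:,0])<80)&(abs(d[:,1]+20)<20)&(d[:,2]>-45)&(d[:,2]<0)&(c.max(1)<90)
    q=d[g]
    if len(q)>20: print(n,len(q),np.median(q,0),q.min(0),q.max(0))
E
```

```text
[0.52531095 0.11226889 0.34196161] [-0.51610772 -0.18539122  0.05362155] (np.int64(3984), [(np.int64(104), np.int64(299)), (np.int64(105), np.int64(1825)), (np.int64(106), np.int64(946)), (np.int64(107), np.int64(498)), (np.int64(108), np.int64(320))]) ball0 [0.56502462 0.08315698 0.11657753]
w 717 [-19.94228011 -18.96551158 -15.09342712] [-39.41154514 -36.83374758 -44.99249125] [-3.61729268 -6.59342588 -6.37226027]
s 102 [-19.71064048 -16.49374872 -19.21085018] [-31.93853982 -32.00658257 -44.58242292] [-10.05414973  -8.47062711  -7.85924631]
```

View pics/w12.png

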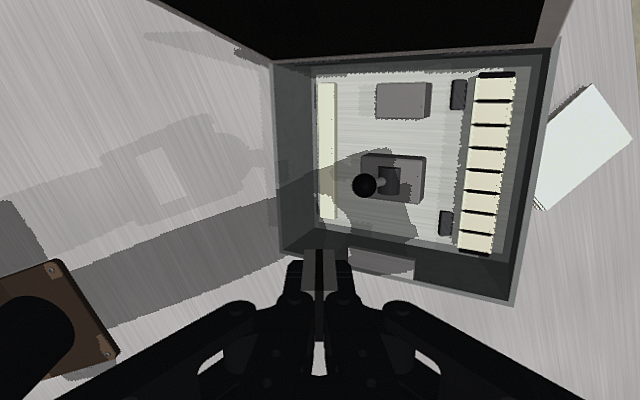

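View pics/s12.png

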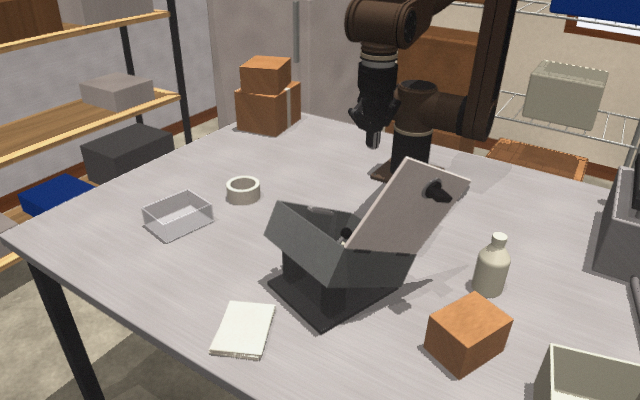

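The picture shows the ball at (364,185), well clear of the low-end wall (col ~315); the cover stays open. Going down on the ball's low side.

Emit:
carry_out(increments=[[[0, 0.3, -1.6, -3, 0], [0, 0, 0, -4.5, 0], [0, 0, 0, -4.5, 0], [0, 0, 0, -4, 0], [0, 0, 0, -3, 0], [0, 0, 0, -1.2, 0], [0, 0, 0, 0, 0]]])

```text
time: 14.18
tcp_pos: [0.5282, 0.0957, 0.1395]
tool_rot: [0.818, 0.575, -0.0, -0.0]
contact_force: [0.3, -0.4, -0.3]
finger_gap: 0.0002
```

```bash
python3 - <<'E'
from h import *
im=snap('wrist','w13.png');s=env.sense();print(s['tcp_pos'],s['contact_force'])
E
```

```text
[0.52898322 0.0956386  0.14075539] [ 0.43680692 -0.77235754  0.81361405]
```

View pics/w13.png

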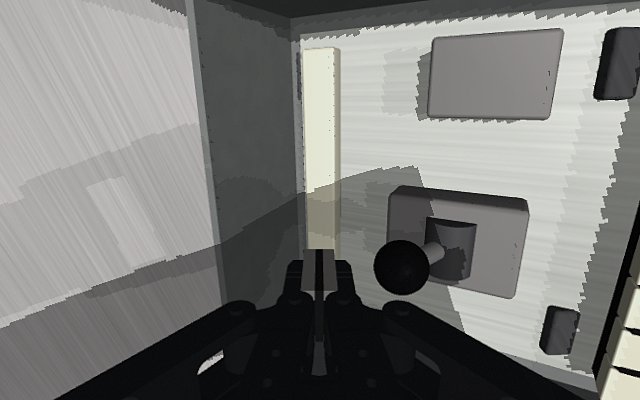

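Finger (col ~320) is on the low side of the ball (401,267). Lowering a little, then pushing along the box.

Emit:
carry_out(increments=[[[0, 0, 0, -1.2, 0], [0, 0.8, -0.25, 0.2, 0], [0, 0.8, -0.25, 0.35, 0], [0, 0.8, -0.25, 0.35, 0], [0, 0.8, -0.3, 0.4, 0], [0, 0.8, -0.3, 0.4, 0], [0, 0.4, -0.15, 0.1, 0], [0, 0, 0, 0, 0]]])

```text
time: 15.22
tcp_pos: [0.5774, 0.0793, 0.1554]
tool_rot: [0.818, 0.575, 0.004, 0.004]
contact_force: [-6.8, -1.3, 25.3]
finger_gap: -0.0
```

```bash
python3 - <<'E'
from h import *
im=snap('wrist','w14.png');s=env.sense();print(s['tcp_pos'],s['contact_force'])
E
```

```text
[0.57741983 0.07934663 0.15545766] [-7.63215187 -1.62171662 25.46627622]
```

View pics/w14.png

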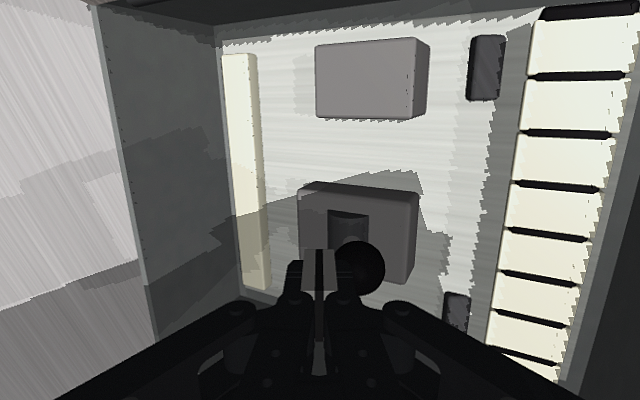

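```bash
python3 - <<'E'
from h import *
im=dict(np.load('pics/w14.png.npz'))
d=dk(pts(im).reshape(-1,3)).reshape(400,640,3)
C=-im['extrinsics'][:3,:3].T@im['extrinsics'][:3,3]
m=(im['color'].max(2)<60);m[:,:352]=0;m[:238]=0;m[298:]=0;m[:,388:]=0
m&=(d[...,2]>-50)&(im['depth']>0)
q=d[m];print(len(q),np.median(q,0),q.min(0),q.max(0),dk(C))
from scipy.optimize import least_squares
f=lambda c:np.linalg.norm(q-c,axis=1)-13
r=least_squares(f,[5,-20,-23],loss='soft_l1');print(r.x,np.abs(f(r.x)).mean())
x,z=r.x[0]+10,r.x[2]+58;print('angle from normal',np.arctan2(x,z)+.5)
E
```

```text
1529 [ 14.26196702 -16.00927481 -14.62246937] [ -2.24094692 -31.64950167 -49.71015106] [24.4876133  -6.8925253  22.60360319] [ 58.74190919  58.36731773 115.25862832]
[  7.15974325 -21.8277855  -21.54715651] 1.5863093020956915
angle from normal 0.9399652912594647
```

Emit:
carry_out(increments=[[[0, -1.0, 0.35, 0, 0], [0, -1.2, 0.4, 0, 0], [0, -0.5, 0.15, -0.8, 0], [0, 0, 0, -0.6, 0], [0, 0, 0, 0, 0]]])

```text
time: 15.9
tcp_pos: [0.5446, 0.0893, 0.1306]
tool_rot: [0.818, 0.575, -0.001, -0.001]
contact_force: [0.5, -0.5, 0.2]
finger_gap: -0.0001
```

```bash
cat > ball.py <<'E'
from h import *
import sys
from scipy.optimize import least_squares
def ball(im,pad=0):
    d=dk(pts(im).reshape(-1,3)).reshape(400,640,3)
    m=(im['color'].max(2)<60)&(im['depth']>0)&(abs(d[...,0]-0)<50)&(abs(d[...,1]+20)<15)&(d[...,2]>-30)&(d[...,2]<-5)
    n,l,st,ce=cv2.connectedComponentsWithStats(m.astype(np.uint8))
    for k in range(1,n):
        if st[k,4]<150: continue
        q=d[l==k]
        f=lambda c:np.linalg.norm(q-c,axis=1)-13
        r=least_squares(f,np.median(q,0)-[0,0,8],loss='soft_l1');c=r.x
        print(st[k],ce[k].round(),c.round(1),'res',np.abs(f(c)).mean().round(2),'ang',(np.arctan2(c[0]+10,c[2]+58)+.5).round(3))
im=snap('wrist',sys.argv[1]);s=env.sense();print(s['tcp_pos'],s['contact_force']);ball(im)
E
python3 ball.py w15.png
```

```text
[0.54505521 0.0892714  0.13115578] [-0.20125653 -0.00372607 -0.59039775]
[334 260  19  16 211] [343. 267.] [-34.2  -1.5 -10.7] res 0.49 ang 0.027
[ 417  263   67   65 3281] [451. 294.] [  7.4 -21.8 -21.9] res 0.39 ang 0.95
```

View pics/w15.png

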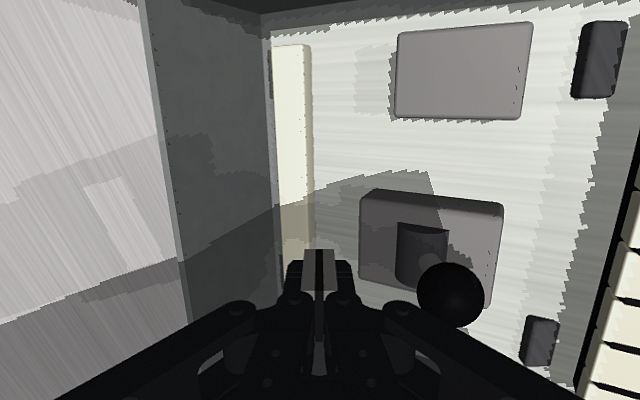

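```bash
python3 - <<'E'
from h import *
im=dict(np.load('pics/w15.png.npz'));d=dk(pts(im).reshape(-1,3)).reshape(400,640,3)
for u,v in [(405,235),(423,240),(440,245),(410,260),(375,230),(365,205),(318,252),(318,280),(310,255),(330,255),(305,285)]: print(u,v,d[v,u].round(1),im['depth'][v,u], pts(im)[v,u].round(4))
s=env.sense();print(dk(s['tcp_pos']))
E
```

```text
405 235 [-17.6  -9.6 -45.2] 0.16530211 [0.5878 0.0863 0.1024]
423 240 [ -8.7 -10.2 -44.2] 0.16066442 [0.5946 0.0835 0.1074]
440 245 [ -1.4 -13.  -48.4] 0.16175236 [0.6016 0.078  0.1071]
410 260 [-14.  -21.7 -43.8] 0.16624172 [0.5863 0.0741 0.1052]
375 230 [-35.9 -13.9 -54.6] 0.18280664 [0.5752 0.0861 0.0854]
365 205 [-41.8  -0.6 -54.3] 0.18114814 [0.5745 0.1005 0.0829]
318 252 [-46.6  -9.5 -10.2] 0.14910166 [0.548  0.1001 0.1196]
318 280 [-35.8  -9.7  10. ] 0.12742084 [0.548  0.0998 0.1425]
310 255 [-48.8 -10.   -6.9] 0.14755489 [0.5445 0.1007 0.1214]
330 255 [-40.8  -9.7 -10.2] 0.14658226 [0.5528 0.0982 0.1223]
305 285 [-38.   -9.3  15.8] 0.123398416 [0.5437 0.1018 0.1466]
[-40.58650909 -20.66557659  -0.32845424]
```

Emit:
carry_out(increments=[[[0, 0.8, -0.25, 0, 0], [0, 0.8, -0.27, 0, 0], [0, 0.8, -0.27, 0.1, 0], [0, 0.6, -0.2, 0.1, 0], [0, 0.5, -0.15, 0.1, 0], [0, 0.4, -0.15, 0, 0]]])

```text
time: 16.7
tcp_pos: [0.5716, 0.0807, 0.1333]
tool_rot: [0.818, 0.575, -0.015, -0.016]
contact_force: [-44.3, 12.7, 26.7]
finger_gap: -0.0
```

```bash
python3 ball.py w16.png
```

```text
[0.57150286 0.08071415 0.13330979] [-39.55429034  11.09482419  23.05548652]
[315 249   9  28 203] [319. 261.] [-15.4   2.5 -15.2] res 1.19 ang 0.374
[287 260  17  19 228] [295. 268.] [-25.  -25.3 -11.1] res 0.53 ang 0.19
[ 334  260   79   50 2546] [374. 283.] [  6.5 -21.3 -21.7] res 1.39 ang 0.927
```

Emit:
carry_out(increments=[[[0, -1.0, 0.35, 0, 0], [0, -1.2, 0.4, 0, 0], [0, -0.8, 0.2, 0.5, 0], [0, -0.5, 0, 3, 0], [0, -0.5, 0, 5, 0], [0, -0.5, -1, 5, 0], [0, 0, -2, 5, 0], [0, 0, 0, 0, 0]]])

```text
time: 17.75
tcp_pos: [0.5419, 0.0546, 0.3271]
tool_rot: [0.819, 0.574, 0.005, 0.004]
contact_force: [0.4, 0.0, -0.0]
finger_gap: 0.0002
```

```bash
python3 ball.py w17.png; python3 - <<'E'
from h import *
i=snap('scene','s17.png');print(ang(i));snap('side','d17.png')
E
```

```text
[0.54061601 0.05512003 0.32359942] [-0.75336276 -0.33210236 -1.02670188]
[350 129  28  28 618] [364. 142.] [  7.7 -21.7 -22. ] res 0.4 ang 0.956
(np.int64(3969), [(np.int64(104), np.int64(278)), (np.int64(105), np.int64(1869)), (np.int64(106), np.int64(873)), (np.int64(107), np.int64(566)), (np.int64(108), np.int64(287))])
```

View pics/w17.png

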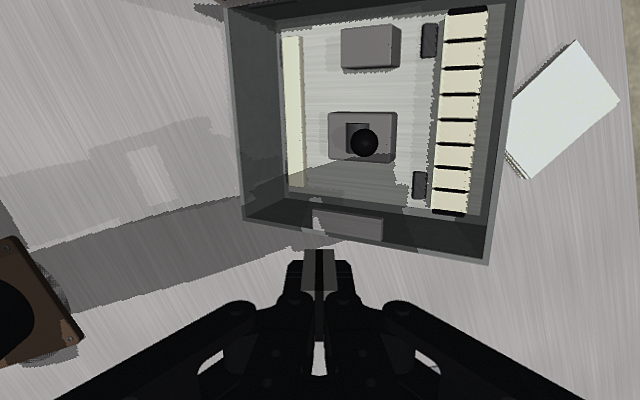

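View pics/s17.png

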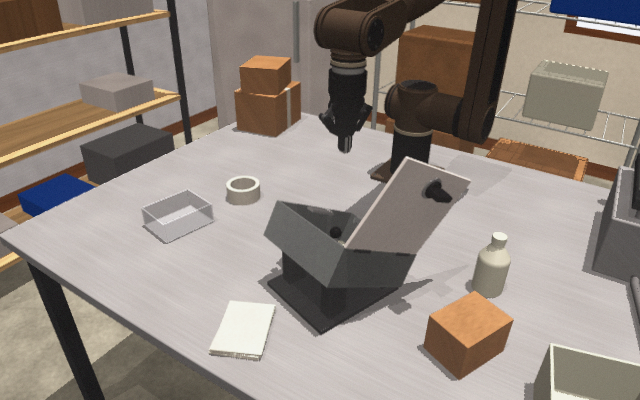

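View pics/d17.png

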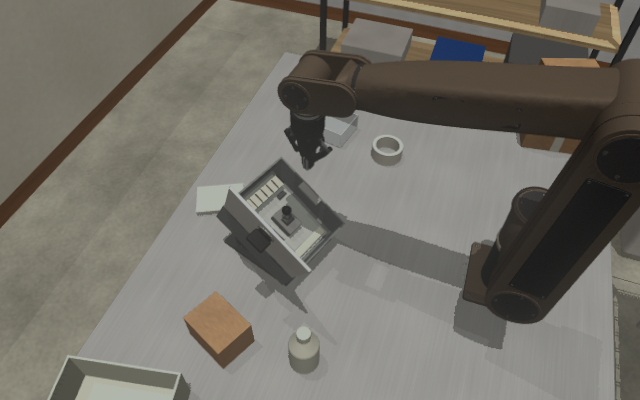

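```bash
python3 -c "
from h import *
print(env.sense()['contact_force']);print(env.job_done())"
```

```text
[0.8523239  0.62866986 0.23816235]
the job is handed in; nothing more can be done
None
```

The job is done and handed in at about 18 s: knob turned, cover standing open, lever over at the high end. No verdict was reported.

- **Knob:** I straddled the bar, twisted it a quarter turn clockwise and closed the grip on it squarely along the box. I did not measure the final angle, but the cover came free.
- **Cover:** I lifted it by the knob to about 38°. Then I pushed the free edge over with closed fingers until the force rose to about 27 N at the stop. My last picture put it at about 103° (1.8 rad), and it stayed there after I let go.
- **Lever:** I pushed the ball to the high end twice. On the first push the fingertip rode up against the ball with about 25 N of upward force. I backed off, went lower and pushed again to about 48 N in total, and the ball moved less than 1 mm more, so I take it to be at its stop.
- **Disagreement:** the ball fit in the last picture reads about 0.96 rad rather than 1.0. The fit is also about 2 mm off sideways, which is within the 2 mm calibration error.
- **Surroundings:** the carton, jug, tape and tub look unmoved in the last pictures, and the arm was clear, with the force reading near zero.

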